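# Hold the dust gate half open for a draught reading

### The job

Get the dust extraction ready for a draught reading: turn the black knob in the middle of the blue gauge anticlockwise until its red peak pointer is fully back at the zero stop (green mark), and let go of it. Then slide the red-handled spring-loaded gate of the dust box half open, so that its red index lines up with the yellow half-way marks, and finish still holding it there with the gripper, since it springs shut if let go. Leave the other things on the bench where they are.

Things in the scene. Friction and masses are not known exactly. Their poses are not given: they have to be found in the camera images.
- dust_box: wooden box fixed to the bench, 225 x 150 x 58 mm high, a sliding aluminium gate on top between two black rails (y = +-57 mm, tops 68 mm up). Origin on the bench, z up: box from x = -100 to +125 mm, y = +-75 mm; a grey pipe, 56 mm high, goes on behind it to x = +218 mm. The gate opens along its -x axis. Stands left or right of the robot's x axis, yaw within 0.4 rad
- gate (a joint): travel of the sprung gate in m: 0 shut (start), 0.040 half open, 0.080 fully open. A spring pushes it shut: about 4 N when shut, rising 0.11 N per mm to 8 N at half travel and 13 N fully open, plus about 1 N of friction. It springs shut if let go
- gate_handle: upright red handle on the gate plate: 14 mm thick along the sliding direction, 50 mm wide across it, 46 mm high. Origin at the middle of its foot, 64 mm above the bench (top 110 mm up); axes as the dust box. Shut, it lies at x = +30 mm, y = 0 in the dust box frame, and moves along -x to open. Red index stripes on the plate run from it to both rails
- half_mark (a point): point midway between the two yellow half-way marks on the rails (white marks: shut and fully open), 69 mm above the bench; at x = -10 mm, y = 0 in the dust box frame. The gate is half open when the handle's middle is over this point
- gauge: blue draught gauge fixed to the bench, 130 x 130 x 48 mm, dial facing up in a steel bezel (rim 58 mm up, radius 62 mm); origin under its centre, z up. Two brass nipples reach 30 mm out of its +x side. The zero mark (green, dark stop pin beside it) lies 2.356 rad anticlockwise, seen from above, from its +x axis. On the side where the dust box is not, yaw within 0.4 rad
- knob_grip (a point): point on the knob's axis at a good height to grip, 80 mm above the bench; the knob is a black upright bar 46 mm long and 14 mm thick, from 60 to 94 mm above the bench, on a 32 mm round foot; a red pointer 50 mm long fixed to it sweeps just over the dial, along the bar
- peak_knob (a joint): angle of the knob and its red pointer in rad: 0 at the zero stop, growing clockwise seen from above (starts at 0.7 to 1.4); pointer and bar lie along the direction 2.356 minus this value, anticlockwise from the gauge's +x axis. Stays where it is left (friction 0.03 N m); hard stop at 0
- apple: dark wooden apple, 58 mm across, 60 mm high; bystander, stands between gauge and dust box; origin under its centre
- cup: wooden cup, 64 mm across, 75 mm high; bystander, stands between gauge and dust box; origin under its centre
- bowl: pale wooden bowl, 130 mm across, 50 mm high; bystander on the left; origin under its centre
- sanding_block: cork sanding block 100 x 60 x 32 mm; bystander on the left; origin under its centre
- canister: lidded wooden canister, 82 mm across, 90 mm high; bystander on the right, near; origin under its centre
- gouge: turning gouge with a pale wooden handle, 310 mm long, 32 mm thick, lying along its x axis; bystander on the right; origin under its middle
- blank: pale wood turning blank 60 x 60 x 50 mm; bystander at the back; origin under its centre
Things that resemble listed ones, but are neither listed nor needed, are in the scene too. Leave any pink or turquoise look-alike of the gauge alone.

How it is judged (in metres and radians):
On the way, in this order (a step that is already met when the one before it is completed fails the run):
1. the peak pointer is turned back to its zero stop while the gate is shut (value of joint peak_knob below 0.07 rad and value of joint gate below 0.01 m), for 0.2 s.
2. the gate is held half open by the gripper (value of joint gate between 0.034 and 0.046 m and contact force between gate_handle and the fingers above 3 N), for 0.3 s.
At the end, for the whole second after the job is handed in: the gate stands still at half travel, 40 mm open within 6 mm, held by the fingers on its handle (more than 3 N) against the spring; the peak pointer is at its zero stop within 0.07 rad and the gauge is not touched; all this through the last second (all of step 2 and value of joint peak_knob below 0.07 rad and velocity of joint gate between -0.01 and 0.01 m/s and contact force between gauge and the arm below 0.5 N); the arm keeps its last pose, push and grip.
It fails at once if a bystander is moved by more than 25 mm (distance of any of apple, cup, bowl, sanding_block, canister, gouge, blank from where it was at the start of the episode above 0.025 m).
It also fails if it takes over 45 s, if anything falls off the work surface, if the arm or the gripper's body presses on something with over 40 N, if the wrist force passes 120 N, or if a joint passes its speed limit or range.

### The arm

A 6-joint arm with a two-finger parallel gripper is mounted at the origin on the work surface. World frame = base frame: x ahead of the robot, y to its left, z up, the work surface at z = 0. Lengths are in m, angles in degrees, forces in N, time in s.
With the tool pointing down it reaches from about 0.35 to 0.8 m from the base axis. Payload 7.3 kg.
Tool frame: the origin (TCP) lies on the front face of the gripper's body, between the roots of the fingers; the fingertips stand 73 mm ahead of it and the grasp point (between the pads) lies 54 mm ahead of it; x points along the fingers, y is the direction in which the jaws open and shut, and the axes are right-handed (so a half turn about x gives the same grasp; the last joint's range is limited). The gripper opens to 85 mm and grips with 20 to 120 N. Pads are 22 mm wide; open, the fingers measure 114 mm over their backs; the gripper's body (76 mm by 85 mm) begins 54 mm behind the grasp point. The pads swing forward as they close: fully open they stand 13 mm farther back than shut.
Start: joints at [-77.865, 19.595, 87.324, -0, 73.075, -8.365], TCP at [0.184, -0.492, 0.304] pointing down, gripper open.
Joint ranges: [-145.02, 145.02], [-44.19, 115.74], [2.07, 154.8], [-57.11, 237.11], [16.16, 152.29], [-177.93, 177.93]. Speed limits (degrees/s): [147.25, 147.25, 180, 180, 180, 180].

### API

Orientations are given as [roll, pitch, yaw] about the fixed x, y, z axes, in that order (R = Rz(yaw) Ry(pitch) Rx(roll)).
In Python, from station import arm, cams gives the robot as it stands.
- The arm moves only by the tool play_rows, never from a script. Its argument "plan" is a list of rows, each a list of 7 numbers: the turn, a rotation vector about the world's x, y, z in degrees, then the shift along the world's x, y, z in m, then the finger opening in m, from 0 to 0.0854. In form: [[ax, ay, az, x, y, z, claw], ...]. A call has 1 to 20 rows; each row shifts and turns the pose as measured when the row begins; what a row does not reach is not made up. A row lasts 1/8 s, in which the tool goes at most 62.5 mm and 10.7 degrees, less where a joint would pass 70% of its speed; a pose out of reach is approached as far as the arm can. A call with a gripper value outside its range is refused whole. The fingers move at their own pace and stop on an object; "squeeze" is the grip in N (left out, the last holds). Time passes only in rows, so rows that do not move let the fingers close. It gives the time, the measured TCP pose, the force and the opening at its end, in the units of the state.
- arm.get_obs(): the state, without advancing time (a new reading comes with each control period).
- cams.grab_frame(name): name is "scene" or "top" or "wrist"; returns a dict with "color" (480x640x3 uint8, blue, green, red), "z_map" (480x640 float32, m along the optical axis (not along the pixel's ray), 0 where there is no reading), "intrinsics" (3x3 intrinsics, pixels), "origin" and "orientation" of the camera in the world. Camera axes: x right, y up, looking along -z (the intrinsics and any distortion apply to the point x, -y, -z); pixel columns grow to the right and rows downward; lengths in m; the calibration is good to about 2 mm. A picture is of the moment at which its call begins.
- arm.hand_in(): hands the job in, once; it reports no verdict.
The state is a dict: "clock": time; "joints": joint angles; "qvel": joint speeds; "joint_torque": joint torques, N m; "tcp_pos": TCP position; "orientation": TCP orientation; "ft_force": force on the tool from outside, world axes, zero at the start; "torque": the same for the moment, N m; "opening": finger opening in m.
Only numpy, scipy, OpenCV 4.12 (cv2) and the standard library are available. Lean on these libraries where they do the work, as an engineer would, in place of code of your own. Each camera call takes 0.05 s, during which the arm holds its last target. There are 200 camera calls.

## Working session

There is one attempt and no reset: what is moved stays moved. The work goes in short steps, Python scripts to look and compute and a tool call to move; the robot and the scene stay as the last step left them, time stands still between calls to the robot, and variables do not carry over. Pictures are saved under pics/ and viewed, about 8 in all and at most 12, crops included, and the job is handed in when it is done.

Besides the shell and the picture viewer there is one more tool, called after "Request:" as name(argument=value, ...), one argument or row to a line, values as JSON. play_rows: Moves the arm, as the interface text tells. Its arguments: {"type":"object","properties":{"plan":{"type":"array"},"squeeze":{"type":"number"}},"required":["plan"]}

```bash
ls; mkdir -p pics
cat > h.py <<'E'
import numpy as np, cv2
from scipy.spatial.transform import Rotation as R
from station import arm, cams
def grab(n):
    f=cams.grab_frame(n); return f
def rot(f):
    o=np.array(f["orientation"],float)
    if o.shape==(3,3): return o
    return R.from_euler('xyz',o,degrees=True).as_matrix()
def px(f,u,v,z=None,plane=None):
    K=np.array(f["intrinsics"]); r=np.array([(u-K[0,2])/K[0,0],-(v-K[1,2])/K[1,1],-1.0])
    o=np.array(f["origin"]); d=rot(f)@r
    if plane is not None: return o+d*(plane-o[2])/d[2]
    if z is None: z=f["z_map"][int(v),int(u)]
    return o+d*z
E
python3 - <<'E'
from h import *
import pickle
for n in ("top","scene"):
    f=grab(n); cv2.imwrite(f"pics/{n}1.png",f["color"]); pickle.dump(f,open(n+"1.pkl","wb"))
    print(n,f["origin"],f["orientation"],f["intrinsics"],[k for k in f])
o=arm.get_obs(); print(o)
E
```

```text
pics
top [ 0.24669547 -0.03304801  1.51617482] [ 1.21145533e+01 -5.86960653e-02 -8.56156099e+01] [[480.43115328   0.         323.82857522]
 [  0.         480.43115328 227.0909813 ]
 [  0.           0.           1.        ]] ['color', 'z_map', 'intrinsics', 'origin', 'orientation']
scene [ 0.94962507 -0.77825122  1.18580544] [38.10038578 -0.67315425 28.39228928] [[589.93719938   0.         318.22594809]
 [  0.         589.93719938 234.25560204]
 [  0.           0.           1.        ]] ['color', 'z_map', 'intrinsics', 'origin', 'orientation']
{'clock': 0.1, 'joints': array([-7.78665380e+01,  1.96331640e+01,  8.73709703e+01,  2.10765334e-04,
        7.30759529e+01, -8.36551758e+00]), 'qvel': array([-0.0082714 , -0.03054362, -0.10890642,  0.03230905, -0.04275651,
       -0.02154788]), 'joint_torque': array([ 1.11475296e-03, -4.34449840e+01, -2.46490824e+01, -1.78944042e-04,
        4.69510036e-03, -6.65292717e-06]), 'tcp_pos': array([ 0.18381436, -0.49149546,  0.30329367]), 'orientation': array([-98.50971075,  89.91991255, 101.9892073 ]), 'ft_force': array([ 0.00543971, -0.52673185,  0.53633777]), 'torque': array([-0.08583926,  0.02633858, -0.01393826]), 'opening': 0.08532915963713822}
```

View pics/top1.png

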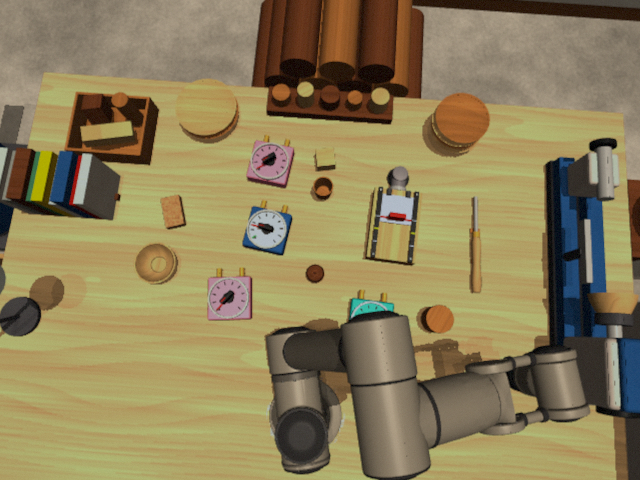

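View pics/scene1.png

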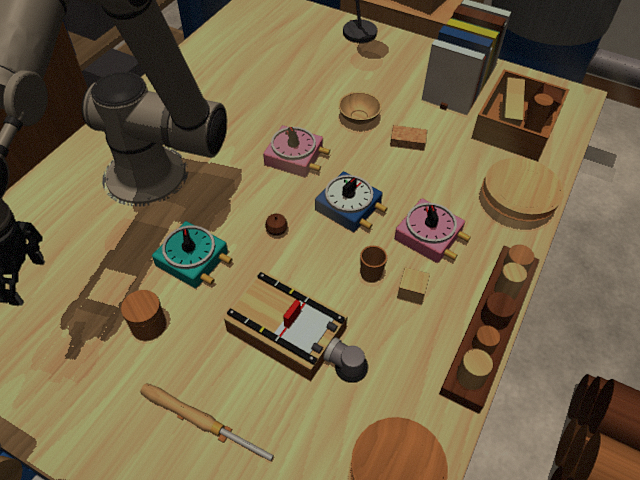

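The top view shows the blue gauge at about (267,229) and the dust box at about (396,227) with its red handle at (397,216). Two pink look-alikes and one turquoise one stand nearby. I'll enlarge that area.

Run:
```python
import cv2,numpy as np
a=cv2.imread("pics/top1.png")
g=cv2.resize(a[195:265,232:302],None,fx=8,fy=8,interpolation=cv2.INTER_CUBIC)[:560,:400*2]
b=cv2.resize(a[175:275,360:430],None,fx=5.6,fy=5.6,interpolation=cv2.INTER_CUBIC)
g=cv2.resize(g,(400,400)); b=cv2.resize(b,(392,560))
c=np.zeros((560,792,3),np.uint8); c[:400,:400]=g; c[:,400:]=b
cv2.imwrite("pics/crop1.png",c)
```

```text
(no output)
```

View pics/crop1.png

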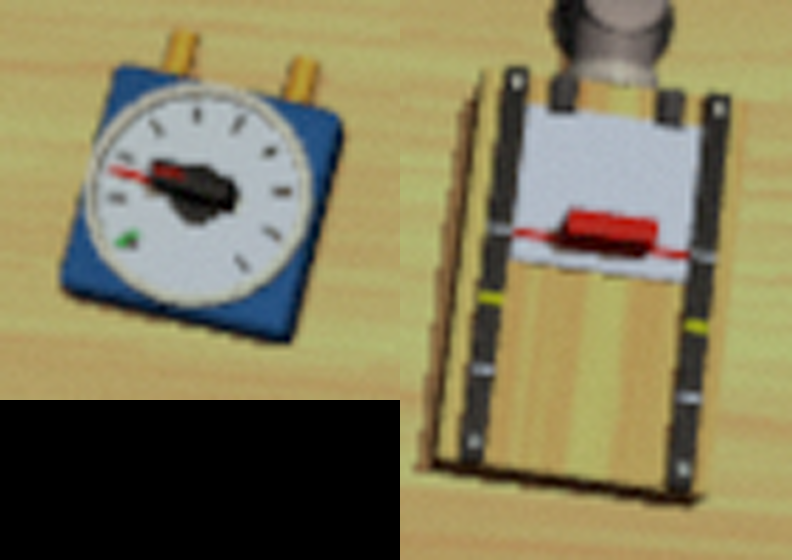

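```bash
cat > m.py <<'E'
from h import *
import pickle
f=pickle.load(open("top1.pkl","rb"))
G=lambda x,y,p:px(f,232+x/5.7143,195+y/5.7143,plane=p)
B=lambda x,y,p:px(f,360+(x-400)/5.6,175+y/5.6,plane=p)
c=G(201,193.5,.058)
t=G(112,170,.058); g=G(127,240,.055)
d=lambda v:np.degrees(np.arctan2(v[1],v[0]))
print("gauge",c,"pointer",d(t-c),"green",d(g-c),"yaw",d(g-c)-135)
print("nip dir",d((G(183,35,.03)+G(305,62,.03))/2-(G(172,72,.03)+G(296,97,.03))/2), d(G(172,72,.03)-G(296,97,.03))-90)
y1,y2=B(489,298,.069),B(697,327,.069)
w1,w2=B(499,230,.069),B(703,257,.069); o1,o2=B(482,370,.069),B(688,398,.069)
h=(y1+y2)/2
print("half",h, "yaw",d((w1+w2)-(o1+o2)), d(y1-y2)-90, d((w1+w2)-(o1+o2)),"len",np.linalg.norm(y1-y2),np.linalg.norm(w1-o1))
print("shut",(w1+w2)/2,(o1+o2)/2)
for n,u,v in (("cup",321,187),("apple",315,273)): print(n,px(f,u,v,plane=.06))
# wrist tool frame
o=arm.get_obs();print(R.from_euler('xyz',o['orientation'],degrees=True).as_matrix().round(3))
E
python3 m.py
```

```text
gauge [0.53981331 0.16415103 0.058     ] pointer 79.38849002345962 green 126.64009379614667 yaw -8.359906203853328
nip dir -9.495035744341283 -7.28981049642519
half [ 0.56154831 -0.22826022  0.069     ] yaw -3.721808970346141 -3.7400916858633195 -3.721808970346141 len 0.11492909310171184 0.07947118397710196
shut [ 0.60078125 -0.23089423  0.069     ] [ 0.5213575  -0.22572777  0.069     ]
cup [0.68682641 0.00815616 0.06      ]
apple [0.41418812 0.00519464 0.06      ]
[[-0.     0.35  -0.937]
 [ 0.001 -0.937 -0.35 ]
 [-1.    -0.001 -0.   ]]
```

Request:
play_rows(
  plan=[
    [0,0,4,0.038,0.028,0,0.085],
    [0,0,4,0.038,0.028,0,0.085],
    [0,0,4,0.038,0.028,0,0.085],
    [0,0,4,0.038,0.028,0,0.085],
    [0,0,4,0.038,0.028,0,0.085],
    [0,0,4,0.038,0.028,0,0.085],
    [0,0,4,0.038,0.028,0,0.085],
    [0,0,4,0.01,0.05,0,0.085],
    [0,0,4,0.01,0.05,0,0.085],
    [0,0,4,0.01,0.05,0,0.085],
    [0,0,4,0.01,0.05,0,0.085],
    [0,0,4,0.01,0.05,0,0.085],
    [0,0,4,0.01,0.05,0,0.085],
    [0,0,3,0.01,0.05,0,0.085],
    [0,0,0,0,0,0,0.085],
  ],
)

```text
clock: 1.98
tcp_pos: [0.5259, 0.0739, 0.2968]
orientation: [-90.9, 89.3, 166.2]
ft_force: [0.1, 0.3, -0.9]
opening: 0.0852
```

Request:
play_rows(
  plan=[
    [0,0,0,0.007,0.045,-0.01,0.085],
    [0,0,0,0.007,0.045,-0.01,0.085],
    [0,0,0,0,0,0,0.085],
  ],
)

```text
clock: 2.35
tcp_pos: [0.5402, 0.164, 0.2753]
orientation: [-81.8, 89.3, 175.3]
ft_force: [0.0, -0.4, 0.0]
opening: 0.0849
```

Run:
```python
from h import *
import pickle
f=grab("wrist"); pickle.dump(f,open("wrist1.pkl","wb")); cv2.imwrite("pics/wrist1.png",f["color"])
o=arm.get_obs(); M=R.from_euler('xyz',o['orientation'],degrees=True).as_matrix()
print(M.round(3),o['tcp_pos'],np.degrees(np.arctan2(M[1,1],M[0,1])),o['joints'].round(1),f["origin"])
```

```text
[[-0.012  0.974 -0.226]
 [ 0.    -0.226 -0.974]
 [-1.    -0.012  0.002]] [0.54022736 0.16261954 0.27572779] -13.055826489657877 [ 8.9 25.3 83.1  0.1 72.3 21.9] [0.55850993 0.23994381 0.34471331]
```

View pics/wrist1.png

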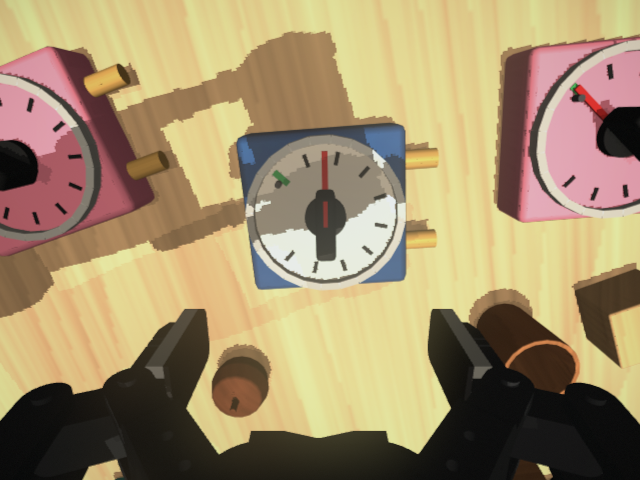

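Wrist view: the blue gauge's dial is centred at about (325,212). The red pointer tip is at (324,152), the green mark at (280,178), and the black bar runs from (325,192) to (326,260).

Run:
```python
from h import *
import pickle
f=pickle.load(open("wrist1.pkl","rb"))
d=lambda v:np.degrees(np.arctan2(v[1],v[0]))
c=px(f,325.5,212.5,plane=.058)
print(c,"rim",[px(f,*p,plane=.058)for p in((245,213),(406,213),(325,135),(325,289))])
b1,b2=px(f,324.5,152,plane=.062),px(f,325,190,plane=.062)
print("ptr dir",d(b1-b2),d(b1-c),"green",d(px(f,280,178,plane=.055)-c))
e=px(f,326,258,plane=.094); print("bar end",e,d(c-e),np.linalg.norm((c-e)[:2]))
```

```text
[0.5437778  0.16808969 0.058     ] rim [array([0.48314761, 0.18141215, 0.058     ]), array([0.60387756, 0.15407519, 0.058     ]), array([0.55602076, 0.22443074, 0.058     ]), array([0.52924788, 0.1050639 , 0.058     ])]
ptr dir 78.10368105364442 78.30302309690948 green 130.08745354802085
bar end [0.53881622 0.14508748 0.094     ] 77.82778941663709 0.0235312369619005
```

Request:
play_rows(
  plan=[
    [0,-0.7,1.2,0.002,0.0035,-0.03,0.06],
    [0,0,0,0,0,-0.04,0.06],
    [0,0,0,0,0,-0.04,0.06],
    [0,0,0,0,0,0,0.06],
  ],
)

```text
clock: 2.9
tcp_pos: [0.543, 0.1593, 0.1651]
orientation: [75.7, 89.8, -26.5]
ft_force: [-0.0, 0.1, 0.5]
opening: 0.0597
```

```bash
cat > s.py <<'E'
from h import *
o=arm.get_obs(); M=R.from_euler('xyz',o['orientation'],degrees=True).as_matrix()
print(o['clock'],"x",M[:,0].round(3),"jaw",np.degrees(np.arctan2(M[1,1],M[0,1])).round(2),"tcp",o['tcp_pos'].round(4),"grasp",(o['tcp_pos']+.054*M[:,0]).round(4),"F",o['ft_force'].round(1),"T",o['torque'].round(2),"op",round(o['opening'],4))
print(o['joints'].round(1),o['qvel'].round(2))
E
python3 s.py
```

```text
2.9 x [ 0.003 -0.002 -1.   ] jaw -12.18 tcp [0.543  0.1593 0.1651] grasp [0.5432 0.1592 0.1111] F [-0.   0.1  0.5] T [ 0.01 -0.06  0.01] op 0.0597
[ 8.6 31.9 91.2 -0.1 56.7 20.9] [-1.   -3.13 -3.09 -0.05  0.68 -0.26]
```

Request:
play_rows(
  plan=[
    [0,0,0.4,-0.001,0.0065,0,0.06],
    [0,0,0,0,0,0,0.06],
    [0,0,0,0,0,-0.025,0.06],
    [0,0,0,0,0,0,0.06],
  ],
)

```text
clock: 3.4
tcp_pos: [0.5452, 0.1651, 0.1466]
orientation: [100.9, 89.2, -0.9]
ft_force: [0.5, -0.1, 0.3]
opening: 0.0601
```

```bash
python3 s.py
```

```text
3.4 x [ 0.014 -0.    -1.   ] jaw -11.85 tcp [0.5452 0.1651 0.1466] grasp [0.5459 0.1651 0.0926] F [ 0.5 -0.1  0.3] T [-0.03  0.05 -0.03] op 0.0601
[ 9.2 33.4 92.  -0.2 53.8 21.2] [ 0.07 -3.22 -3.22 -0.03  0.7  -0.07]
```

Request:
play_rows(
  plan=[
    [0,0.8,0,-0.003,0.001,-0.007,0.06],
    [0,0,0,-0.001,0,0,0.06],
    [0,0,0,0,0,0,0.03],
    [0,0,0,0,0,0,0.03],
  ],
  squeeze=30,
)

```text
clock: 3.9
tcp_pos: [0.5424, 0.1666, 0.1427]
orientation: [109.8, 89.7, 7.9]
ft_force: [0.2, -0.3, 0.4]
opening: 0.0301
```

```bash
python3 s.py
python3 - <<'E'
from h import *
f=grab("wrist"); cv2.imwrite("pics/wrist2.png",f["color"])
E
```

```text
3.9 x [ 0.004  0.001 -1.   ] jaw -11.83 tcp [0.5424 0.1666 0.1427] grasp [0.5427 0.1666 0.0887] F [ 0.2 -0.3  0.4] T [ 0.04 -0.04  0.03] op 0.0301
[ 9.3 33.7 92.2 -0.  53.8 21.2] [ 0.04 -0.28 -0.2  -0.04  0.19  0.01]
```

View pics/wrist2.png

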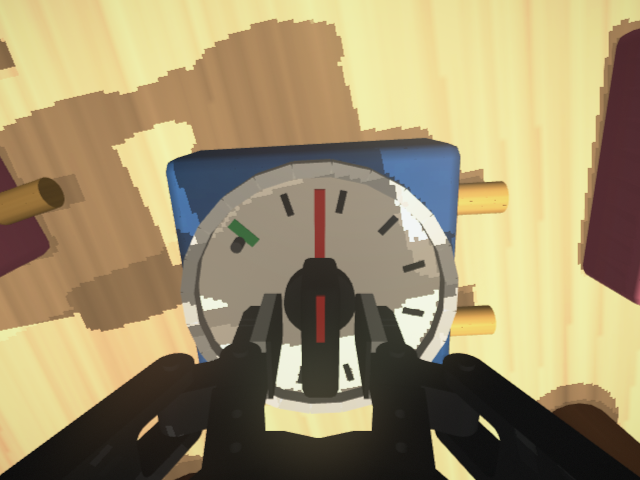

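The open fingers straddle the bar, which is centred at about (320,325) with the pointer along it at (320,190–260). Closing now, then turning.

Request:
play_rows(
  plan=[
    [0,0,0,0,0,-0.004,0.0],
    [0,0,0,0,0,0,0.0],
    [0,0,0,0,0,0,0.0],
    [0,0,8,0,0,0,0.0],
    [0,0,8,0,0,0,0.0],
    [0,0,8,0,0,0,0.0],
    [0,0,8,0,0,0,0.0],
    [0,0,8,0,0,0,0.0],
    [0,0,0,0,0,0,0.0],
  ],
)

```text
clock: 5.08
tcp_pos: [0.5423, 0.1662, 0.1393]
orientation: [114.3, 89.8, 53.7]
ft_force: [0.2, 0.1, 2.7]
opening: 0.0134
```

```bash
python3 s.py
```

```text
5.075 x [ 0.003  0.003 -1.   ] jaw 29.35 tcp [0.5423 0.1662 0.1393] grasp [0.5424 0.1664 0.0853] F [0.2 0.1 2.7] T [-0.03  0.14  0.03] op 0.0134
[  9.2  34.   92.4   0.2  53.5 -20.3] [ 0.12 -0.    0.01  0.08  0.03  1.38]
```

Request:
play_rows(
  plan=[
    [0,0,5,0,0,0,0.0],
    [0,0,3,0,0,0,0.0],
    [0,0,2,0,0,0,0.0],
    [0,0,2,0,0,0,0.0],
  ],
)

```text
clock: 5.58
tcp_pos: [0.5421, 0.1662, 0.1394]
orientation: [127.3, 89.7, 78.2]
ft_force: [-1.0, -0.6, 2.9]
opening: 0.0136
```

```bash
python3 s.py
```

```text
5.575 x [ 0.001  0.005 -1.   ] jaw 40.91 tcp [0.5421 0.1662 0.1394] grasp [0.5422 0.1665 0.0854] F [-1.  -0.6  2.9] T [ 0.    0.29 -1.25] op 0.0136
[  9.2  34.   92.3   0.3  53.6 -31.9] [-1.800e-01 -1.000e-02  7.000e-02  1.000e-02  1.000e-01 -1.552e+01]
```

The moment has risen to 1.25 N m, so the knob is at the stop. One more light push, then release and look.

Request:
play_rows(
  plan=[
    [0,0,1.5,0,0,0,0.0],
    [0,0,0,0,0,0,0.0],
    [0,0,0,0,0,0,0.05],
    [0,0,0,0,0,0,0.05],
    [0,0,0,0,0,0.04,0.05],
    [0,0,0,0,0,0.05,0.05],
    [0,0,0,0,0,0.05,0.08],
    [0,0,0,0,0,0.0,0.08],
  ],
)

```text
clock: 6.58
tcp_pos: [0.541, 0.1662, 0.2812]
orientation: [179.7, 89.8, 132.5]
ft_force: [0.8, 0.4, -0.3]
opening: 0.08
```

```bash
python3 s.py
python3 - <<'E'
from h import *
import pickle
f=grab("wrist"); pickle.dump(f,open("wrist3.pkl","wb")); cv2.imwrite("pics/wrist3.png",f["color"])
E
```

```text
6.575 x [-0.002  0.002 -1.   ] jaw 42.78 tcp [0.541  0.1662 0.2812] grasp [0.5409 0.1663 0.2272] F [ 0.8  0.4 -0.3] T [-0.05 -0.02  0.07] op 0.08
[  9.3  25.   82.7   0.2  72.4 -33.6] [ 0.06  2.62  4.19 -0.24 -0.79 -0.25]
```

View pics/wrist3.png

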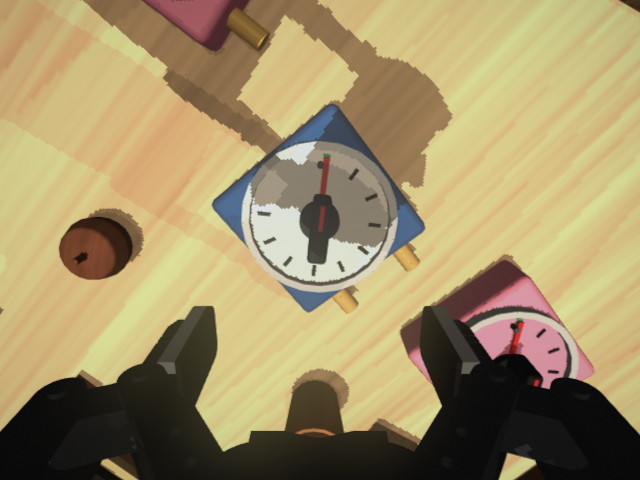

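The pointer tip (327,155) now lies over the green mark and against the stop pin at (320,164). The gripper is clear. Next, the gate.

Request:
play_rows(
  plan=[
    [0,0,-5.8,0.0075,-0.0495,0,0.08],
    [0,0,-5.8,0.0075,-0.0495,0,0.08],
    [0,0,-5.8,0.0075,-0.0495,0,0.08],
    [0,0,-5.8,0.0075,-0.0495,0,0.08],
    [0,0,-5.8,0.0075,-0.0495,0,0.08],
    [0,0,-5.8,0.0075,-0.0495,0,0.08],
    [0,0,-5.8,0.0075,-0.0495,0,0.08],
    [0,0,-5.8,0.0075,-0.0495,0,0.08],
    [0,0,0,0,0,0,0.08],
    [0,0,0,0,0,0,0.08],
  ],
)

```text
clock: 7.88
tcp_pos: [0.5948, -0.2398, 0.2592]
orientation: [-120.0, 88.0, 145.4]
ft_force: [-0.6, 0.2, -0.3]
opening: 0.0803
```

```bash
python3 s.py
python3 - <<'E'
from h import *
import pickle
f=grab("wrist"); pickle.dump(f,open("wrist4.pkl","wb")); cv2.imwrite("pics/wrist4.png",f["color"])
E
```

```text
7.875 x [-0.029  0.02  -0.999] jaw -4.55 tcp [ 0.5948 -0.2398  0.2592] grasp [ 0.5933 -0.2387  0.2052] F [-0.6  0.2 -0.3] T [ 0.02 -0.    0.01] op 0.0803
[-28.9  34.8  69.5   0.2  77.7 -24.4] [-1.09  1.19 -0.03 -0.53 -0.4   0.  ]
```

View pics/wrist4.png

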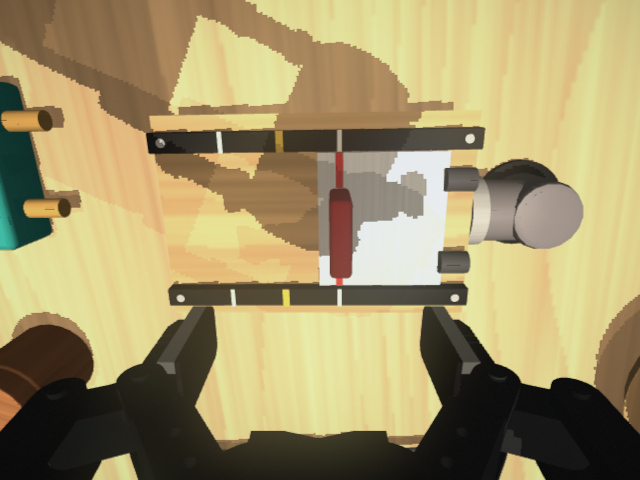

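The red handle's top runs from (341,190) to (341,277), with its index stripes at the white shut marks (339,140) and (339,297). The yellow marks are at (279,141) and (286,298).

Run:
```python
from h import *
import pickle
f=pickle.load(open("wrist4.pkl","rb"))
P=lambda u,v,z=.069:px(f,u,v,plane=z)
y=(P(279,141)+P(286,298))/2; s=(P(339,140)+P(339.5,297))/2
d=lambda v:np.degrees(np.arctan2(v[1],v[0]))
print("half",y,"shut",s,d(s-y),np.linalg.norm(s-y),d(P(339,140)-P(339.5,297))-90,np.linalg.norm(P(339,140)-P(339.5,297)))
print("handle top",P(341,193,.11),P(341,276,.11),(P(341,193,.11)+P(341,276,.11))/2)
```

```text
half [ 0.56424812 -0.23066922  0.069     ] shut [ 0.60405549 -0.23274475  0.069     ] -2.9846616268029424 0.03986144588122268 -3.421921387577555 0.11348038083729912
handle top [ 0.60600167 -0.20387015  0.11      ] [ 0.60282393 -0.25548267  0.11      ] [ 0.6044128  -0.22967641  0.11      ]
```

Request:
play_rows(
  plan=[
    [-1.1,-1.6,1.1,0.009,0.008,0,0.06],
    [0,0,0,0,0,0,0.06],
    [0,0,0,0,0,-0.04,0.06],
    [0,0,0,0,0,-0.04,0.06],
    [0,0,0,0,0,0,0.06],
  ],
)

```text
clock: 8.55
tcp_pos: [0.6035, -0.2263, 0.1781]
orientation: [-100.0, 89.8, 167.0]
ft_force: [-0.1, 1.7, 0.3]
opening: 0.0596
```

```bash
python3 s.py
```

```text
8.55 x [-0.003  0.001 -1.   ] jaw -2.95 tcp [ 0.6035 -0.2263  0.1781] grasp [ 0.6033 -0.2262  0.1241] F [-0.1  1.7  0.3] T [ 0.03 -0.03  0.06] op 0.0596
[-27.3  38.5  76.1  -0.   65.6 -24.4] [ 0.33 -2.95 -3.11  0.09  0.98 -0.15]
```

Request:
play_rows(
  plan=[
    [0,0,-0.4,0,-0.005,-0.022,0.06],
    [0,0,0,0,0,-0.005,0.06],
    [0,0,0,0,0,0,0.06],
  ],
)

```text
clock: 8.93
tcp_pos: [0.6055, -0.2312, 0.1561]
orientation: [51.3, 89.8, -42.0]
ft_force: [0.5, 0.4, 0.9]
opening: 0.0597
```

```bash
python3 s.py
```

```text
8.925 x [ 0.002 -0.002 -1.   ] jaw -3.25 tcp [ 0.6055 -0.2312  0.1561] grasp [ 0.6056 -0.2314  0.1021] F [0.5 0.4 0.9] T [ 0.01  0.01 -0.05] op 0.0597
[-27.7  40.   76.9  -0.1  62.9 -24.4] [ 0.1  -0.53 -0.24 -0.1   0.74  0.03]
```

Request:
play_rows(
  plan=[
    [0,0,0,-0.002,0,-0.008,0.06],
    [0,0,0,0,0,0,0.03],
    [0,0,0,0,0,0,0],
    [0,0,0,0,0,0,0],
    [0,0,0,0,0,0,0],
  ],
  squeeze=60,
)

```text
clock: 9.55
tcp_pos: [0.6041, -0.2314, 0.1508]
orientation: [59.1, 89.6, -34.1]
ft_force: [1.0, 0.4, 0.6]
opening: 0.0133
```

```bash
python3 s.py
```

```text
9.55 x [ 0.006 -0.004 -1.   ] jaw -3.25 tcp [ 0.6041 -0.2314  0.1508] grasp [ 0.6044 -0.2316  0.0968] F [1.  0.4 0.6] T [ 0.01  0.14 -0.23] op 0.0133
[-27.7  40.2  77.6  -0.1  61.8 -24.4] [-0.03  0.   -0.05 -0.01  0.12  0.01]
```

Gripped at 13.3 mm opening, with the handle centre at (0.6044, -0.2316). Pulling along the gate's -x.

Request:
play_rows(
  plan=[
    [0,0,0,-0.008,0.0005,0,0],
    [0,0,0,-0.008,0.0005,0,0],
    [0,0,0,-0.008,0.0005,0,0],
    [0,0,0,-0.008,0.0005,0,0],
    [0,0,0,-0.006,0.0005,0,0],
    [0,0,0,0,0,0,0],
  ],
)

```text
clock: 10.3
tcp_pos: [0.5704, -0.2291, 0.1508]
orientation: [74.6, 88.7, -18.7]
ft_force: [6.3, -0.0, -2.1]
opening: 0.0131
```

```bash
python3 s.py
```

```text
10.3 x [ 0.021 -0.007 -1.   ] jaw -3.29 tcp [ 0.5704 -0.2291  0.1508] grasp [ 0.5716 -0.2295  0.0968] F [ 6.3 -0.  -2.1] T [ 0.11  0.4  -0.23] op 0.0131
[-29.1  36.9  84.3   0.3  57.6 -26. ] [ 0.24  0.26 -0.59  0.51 -0.83 -0.  ]
```

Request:
play_rows(
  plan=[
    [0,0.8,0,-0.005,0.0003,0,0],
    [0,0.3,0,-0.002,0.0002,0,0],
    [0,0,0,0,0,0,0],
    [0,0,0,0,0,0,0],
  ],
)

```text
clock: 10.8
tcp_pos: [0.5678, -0.2288, 0.1508]
orientation: [60.8, 89.0, -32.5]
ft_force: [7.1, -0.5, -2.8]
opening: 0.0131
```

```bash
python3 s.py;  python3 - <<'E'
from h import *
import pickle
f=grab("wrist"); pickle.dump(f,open("wrist5.pkl","wb")); g=grab("top"); cv2.imwrite("pics/wrist5.png",f["color"])
pickle.dump(g,open("top5.pkl","wb")); cv2.imwrite("pics/top5.png",g["color"])
E
```

```text
10.8 x [ 0.014 -0.009 -1.   ] jaw -3.35 tcp [ 0.5678 -0.2288  0.1508] grasp [ 0.5685 -0.2293  0.0968] F [ 7.1 -0.5 -2.8] T [ 0.22 -0.06 -0.15] op 0.0131
[-29.1  36.8  84.5  -0.1  57.8 -25.7] [ 0.15  0.24 -0.41  0.56 -0.87 -0.05]
```

View pics/wrist5.png

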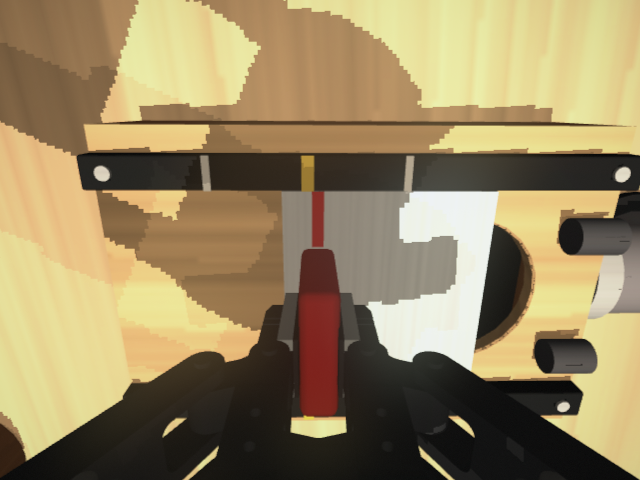

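The red index (318,195) is about 10 px (4 mm) short of the yellow mark (308,173), which matches the measured 36 mm of travel. A bit more pull is needed. Zero-shift rows let the gate sag, so I'll end on a pulling row.

Request:
play_rows(
  plan=[
    [0,0.3,0,-0.006,0.0004,0,0],
    [0,0,0,-0.002,0.0001,0,0],
    [0,0,0,-0.002,0.0001,0,0],
  ],
)

```text
clock: 11.28
tcp_pos: [0.5616, -0.2284, 0.1509]
orientation: [64.6, 88.7, -28.8]
ft_force: [9.5, -0.9, -4.0]
opening: 0.0133
```

```bash
python3 s.py;  python3 - <<'E'
from h import *
for i in range(5): f=grab("wrist")
cv2.imwrite("pics/wrist6.png",f["color"][110:350,170:490].repeat(2,0).repeat(2,1))
E
python3 s.py
```

```text
11.275 x [ 0.02  -0.011 -1.   ] jaw -3.38 tcp [ 0.5616 -0.2284  0.1509] grasp [ 0.5626 -0.2289  0.0969] F [ 9.5 -0.9 -4. ] T [ 0.32 -0.11 -0.11] op 0.0133
[-29.4  36.1  85.8   0.   56.8 -26. ] [-0.54 -1.1   2.23  0.57 -2.51 -0.69]
11.525 x [ 0.019 -0.011 -1.   ] jaw -3.38 tcp [ 0.5615 -0.2284  0.1508] grasp [ 0.5625 -0.2289  0.0968] F [ 8.4  0.2 -3.8] T [ 0.31 -0.16 -0.19] op 0.0128
[-29.4  36.1  85.8   0.   56.8 -26. ] [-0.02 -0.   -0.04  0.04  0.04  0.09]
```

View pics/wrist6.png

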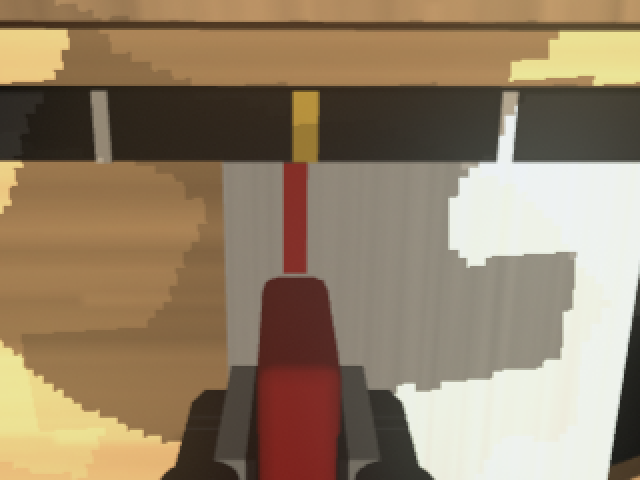

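The index (295,168) is about 2 mm past the yellow mark (306,150), so the gate is at about 42 mm. It holds steady at 8.4 N. One zero row should relax it by about 2 mm.

Request:
play_rows(
  plan=[
    [0,0,0,0,0,0,0],
  ],
)

```text
clock: 11.65
tcp_pos: [0.5623, -0.2284, 0.1508]
orientation: [65.9, 88.6, -27.5]
ft_force: [7.3, -0.6, -2.5]
opening: 0.0131
```

```bash
python3 s.py;  python3 - <<'E'
from h import *
for i in range(6): f=grab("wrist")
g=grab("top")
a=f["color"][110:310,170:490].repeat(2,0).repeat(2,1)
b=cv2.resize(g["color"][165:275,225:445],(400,200)); c=np.zeros((600,640,3),np.uint8); c[:400]=a; c[400:,:400]=b
cv2.imwrite("pics/fin.png",c)
E
python3 s.py
```

```text
11.65 x [ 0.021 -0.011 -1.   ] jaw -3.38 tcp [ 0.5623 -0.2284  0.1508] grasp [ 0.5634 -0.229   0.0968] F [ 7.3 -0.6 -2.5] T [ 0.25  0.27 -0.13] op 0.0131
[-29.4  36.1  85.7   0.1  56.7 -26. ] [ 0.2   0.24 -0.44  0.44 -0.94 -0.18]
12.0 x [ 0.021 -0.011 -1.   ] jaw -3.38 tcp [ 0.5624 -0.2284  0.1508] grasp [ 0.5635 -0.229   0.0968] F [ 8.7 -1.1 -3.8] T [ 0.27  0.22 -0.2 ] op 0.0129
[-29.4  36.1  85.7   0.1  56.7 -26. ] [ 0.03 -0.06 -0.05  0.05  0.05 -0.01]
```

View pics/fin.png

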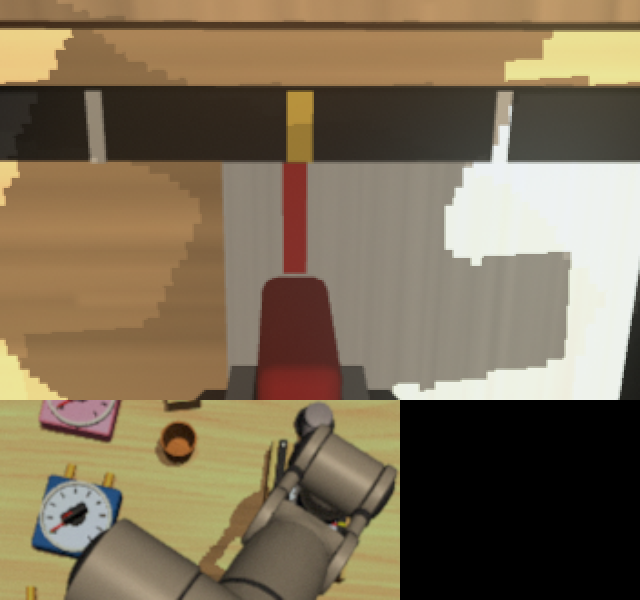

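The index (295,168) is now within about 1 mm of the yellow mark (300,150). The gate is steady with about 8.7 N on the tool, and the pointer is on the green mark. Handing in.

```bash
python3 -c "
from station import arm
print(arm.hand_in())"; python3 s.py
```

```text
the job is handed in; nothing more can be done
None
the job is handed in; nothing more can be done
```

I turned the gauge knob back to its zero stop and released it. Then I pulled the gate half open and handed the job in with the gripper still holding it. No verdict was reported.

- **Pointer:** I turned it anticlockwise about 50° until the moment rose to 1.25 N m at the stop. After release it lay on the green mark against the pin, and the last top view showed the same.
- **Gate:** it was held at about 41 mm by both checks: the arm's measured travel, and the index about 1 mm past the yellow mark in the last image. It was standing still, with about 8.7 N on the tool and a 60 N grip.
- **Corrections on the way:** the gate first stopped at 36 mm and then overshot to 42 mm, so I eased it back to 41 mm.
- **Bystanders:** I noticed no contact with any of them, but I did not measure their final positions.
- **After hand-in:** my state read was refused, so I have no reading from the last judged second.

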